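# Clamp the board in the test socket

## Robot

A 6-joint arm with a two-finger parallel gripper is mounted at the origin on the work surface. World frame = base frame: x ahead of the robot, y to its left, z up, the work surface at z = 0. Lengths are in m, angles in rad, forces in N, time in s.
With the tool pointing down it reaches from about 0.25 to 0.775 m from the base axis. Payload 4 kg.
Tool frame: the origin (TCP) lies midway between the tips of the shut fingers; the grasp point (between the pads) lies 19 mm behind it; z points along the fingers, y is the direction in which the jaws open and shut (so a half turn about z gives the same grasp; the last joint's range is limited). The gripper opens to 94 mm and grips with 3 to 60 N. Pads are 16 mm wide; open, the fingers measure 119 mm over their backs; the gripper's body (75 mm by 177 mm) begins 78 mm behind the grasp point.
Start: joints at [-1.285, 0.087, 1.371, -0, 1.684, -0.103], TCP at [0.208, -0.509, 0.183] pointing down, gripper open.
Joint ranges: [-3.1, 3.1], [-0.76, 2.03], [0.27, 2.55], [-1.08, 4.22], [0.17, 2.65], [-2.57, 2.57]. Speed limits (rad/s): [2.79, 2.79, 3.14, 3.14, 3.14, 3.14].

## Interface

Orientations are given as [roll, pitch, yaw] about the fixed x, y, z axes, in that order (R = Rz(yaw) Ry(pitch) Rx(roll)).
In Python, from bench import robot gives the robot as it stands.
- The arm moves only by the tool drive_tool, never from a script. Its argument "series" is a list that holds one entry, the list of rows, each a list of 7 numbers: the turn, a rotation vector about the tool's x, y, z in rad, then the shift along the tool's x, y, z in cm, then the opening in per cent of the stroke, from 0 (shut) to 100 (fully open). In form: [[[rx, ry, rz, tx, ty, tz, fingers], ...]]. A call has 1 to 20 rows; each row is the pose to reach, as a shift and turn from the pose measured when the call began, along the tool's axes at that moment; what a row does not reach only later rows make up. A row lasts 1/10 s, in which the tool goes at most 50 mm and 8.59 degrees, less where a joint would pass 70% of its speed; a pose out of reach is approached as far as the arm can. A call with a gripper value outside its range is refused whole. The fingers move at their own pace and stop on an object; the grip force is fixed at half the most. Time passes only in rows, so rows that repeat a pose let the fingers close. It gives the time, the measured TCP pose, the force and the opening at its end, in the units of the state.
- robot.get_obs(): the state, without advancing time (a new reading comes with each control period).
- robot.snapshot(name): name is "side" or "top" or "wrist"; returns a dict with "img" (420x560x3 uint8, blue, green, red), "depth" (420x560 float32, m along the optical axis (not along the pixel's ray), 0 where there is no reading), "vertical_fov" (degrees; the focal length in pixels is half the picture's height over the tangent of half this angle, whatever the lens; pixels are square), "cx", "cy" (the principal point, pixels), "dist_coeffs" ([k1, k2, p1, p2, k3] as OpenCV has them; the pictures are not rectified), "rvec" (rotation vector, rad) and "tvec" (3), from world to camera coordinates, as OpenCV has them. Camera axes: x right, y down, z forward; pixel columns grow to the right and rows downward; lengths in m; the calibration is good to about 2 mm. A picture is of the moment at which its call begins.
- robot.close_job(): hands the job in, once; it reports no verdict.
The state is a dict: "time": time; "joint_positions": joint angles; "qvel": joint speeds; "joint_torque": joint torques, N m; "tool_pos": TCP position; "ee_rot": TCP orientation; "wrist_force": force on the tool from outside, world axes, zero at the start; "wrist_torque": the same for the moment, N m; "width": finger opening in m.
Only numpy, scipy, OpenCV 4.12 (cv2) and the standard library are available. Lean on these libraries where they do the work, as an engineer would, in place of code of your own. Each camera call takes 0.05 s, during which the arm holds its last target.

## Task

On the repair bench stand two identical test sockets, both with their clamp levers raised; one has a circuit board lying in it, the other is empty. Swing the lever of the loaded socket down until it is fully shut, so that the board is clamped in its seat. Leave the empty socket's lever as it is.

Things in the scene. Friction and masses are not known exactly. Their poses are not given: they have to be found in the camera images.
- socket: Loaded socket: fixed black block 120x80x30 mm (x,y,z) with a green board in its top recess. Origin: centre of its underside; z up. Lever shaft along y at x=+45, z=40 mm, in bearings 48 mm high. One steel arm (8 wide, 6 thick) swings in the plane y=+47 mm and ends in a flat grey paddle 32 long, 30 wide (along y), 8 mm thick, its centre 115 mm from the shaft. Shut, it points level to the block's -x.
- clamp (a joint): Loaded socket's lever, rad: 0 = fully shut (level, at its stop), 1.57 = upright, stop at 1.6; starts raised, 1.1 to 1.5. Paddle centre in the socket's frame, mm: x = 45-115cos(angle), y = 47, z = 40+115sin(angle); shut it is just past the block's end, free space below. Stiff by friction: stays where left; about 1 N at the paddle moves it; no spring or latch.
- module_mid (a point): Centre of the loose circuit board (63.5x43.5x5 mm, 30 g, green with metal and black chips) in the loaded socket's recess; seated, it is at x = -8, y = 0, z = 26.5 mm in the socket's frame, with 1.5 mm of play all round. Two steel tongues on the lever's shaft come down over its edge.
- spare_clamp_tip (a point): Centre of the paddle of the other, empty socket's lever, to be left as it is. That socket has the same shape and size, gold contacts showing in its empty recess, and its lever is raised too (1.1 to 1.5 rad).
Things that resemble listed ones, but are neither listed nor needed, are in the scene too. Of the things like the part that bears module_mid, leave any that is orange; of the rest the smaller one is meant.

How it is judged:
By the outcome, as a careful person would: the job done as asked, in the order asked, and still so for the second after the job is handed in, with the robot touching nothing.
It also fails if it takes over 29 s, if anything falls off the work surface, if the arm or the gripper's body presses on something with over 40 N, if the wrist force passes 120 N, or if a joint passes its speed limit or range.

## Working session

There is one attempt and no reset: what is moved stays moved. The work goes in short steps, Python scripts to look and compute and a tool call to move; the robot and the scene stay as the last step left them, time stands still between calls to the robot, and variables do not carry over. Pictures are saved under pics/ and viewed, and the job is handed in when it is done.

Besides the shell and the picture viewer there is one more tool, called after ">>>" by a JSON object that holds its "method" and its "body", one argument or row to a line. drive_tool: Moves the arm, as the interface text tells. Its arguments: {"type":"object","properties":{"series":{"type":"array","items":{"type":"array","items":{"type":"array","items":{"type":"number"}}}}},"required":["series"]}

```bash
mkdir -p pics; ls
cat > h.py <<'E'
import numpy as np,cv2,pickle
from bench import robot
def snap(n,f):
    s=robot.snapshot(n); cv2.imwrite(f'pics/{f}.png',s['img']); pickle.dump(s,open(f'{f}.pkl','wb')); return s
def world(s,u,v,z=None):
    h,w=s['img'].shape[:2]; f=h/2/np.tan(np.radians(s['vertical_fov'])/2)
    K=np.array([[f,0,s['cx']],[0,f,s['cy']],[0,0,1]])
    p=cv2.undistortPoints(np.array([[[u,v]]],float),K,np.array(s['dist_coeffs'],float))[0,0]
    R=cv2.Rodrigues(np.array(s['rvec'],float))[0];t=np.array(s['tvec'],float).ravel()
    r=np.array([p[0],p[1],1]); c=-R.T@t
    if z is not None:
        d=R.T@r; return c+d*(z-c[2])/d[2]
    d=np.median(s['depth'][int(v)-1:int(v)+2,int(u)-1:int(u)+2]); return R.T@(r*d-t)
E
python3 - <<'E'
from h import *
print(robot.get_obs())
snap('top','top1');snap('side','side1')
E
```

```text
pics
{'time': 0.0, 'joint_positions': array([-1.28507628e+00,  8.79473428e-02,  1.37222750e+00, -2.83074395e-05,
        1.68357787e+00, -1.03107897e-01]), 'qvel': array([0.00035058, 0.00138652, 0.00182896, 0.00070231, 0.00077519,
       0.00122829]), 'joint_torque': array([ 1.14305443e-03, -3.40178812e+01, -3.02424932e+01,  7.19735515e-02,
        3.30909749e-02, -1.85099939e-04]), 'tool_pos': array([ 0.20832378, -0.50838897,  0.18212198]), 'ee_rot': array([-3.13944117e+00, -1.94339117e-04,  3.88824578e-01]), 'wrist_force': array([ 0.23605812, -0.48350217,  0.14288518]), 'wrist_torque': array([ 0.01302818,  0.04826792, -0.02779851]), 'width': 0.09401344525886506}
```

View pics/top1.png

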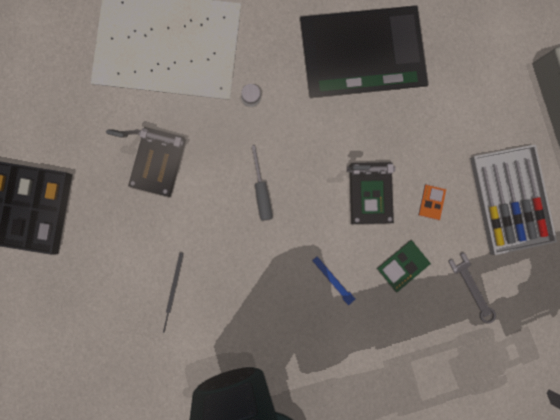

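View pics/side1.png

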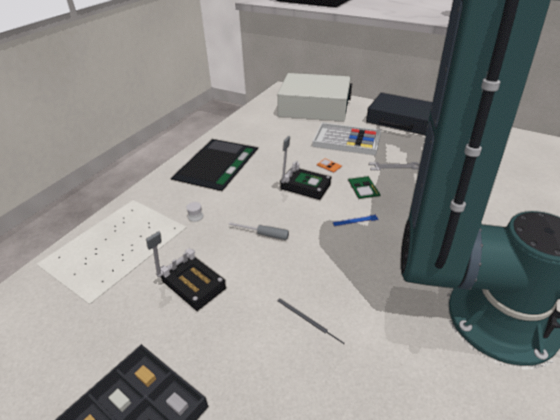

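Run:
```python
from h import *
s=pickle.load(open('top1.pkl','rb'));q=pickle.load(open('side1.pkl','rb'))
a=cv2.resize(s['img'][145:300,335:455],None,fx=5,fy=5,interpolation=2)[:600]
cv2.imwrite('pics/c1.png',cv2.resize(s['img'][150:240,335:455],None,fx=6,fy=6,interpolation=2))
cv2.imwrite('pics/c2.png',cv2.resize(q['img'][130:210,260:390],None,fx=6,fy=6,interpolation=2))
print('cam',[ -cv2.Rodrigues(np.array(x['rvec'],float))[0].T@np.array(x['tvec'],float).ravel() for x in (s,q)])
for u,v in [(371,195),(158,180),(404,266),(450,240),(372,168)]: print(u,v,world(s,u,v))
```

```text
cam [array([0.43756259, 0.00142371, 1.02491002]), array([0.14444061, 0.60288286, 0.65300503])]
371 195 [ 0.5252712  -0.21010967  0.02890013]
158 180 [0.55062402 0.20349481 0.02360488]
404 266 [ 0.38668497 -0.28081079  0.00597918]
450 240 [ 0.43881728 -0.37612654  0.00061963]
372 168 [ 0.57629501 -0.20931931  0.04243241]
```

View pics/c1.png

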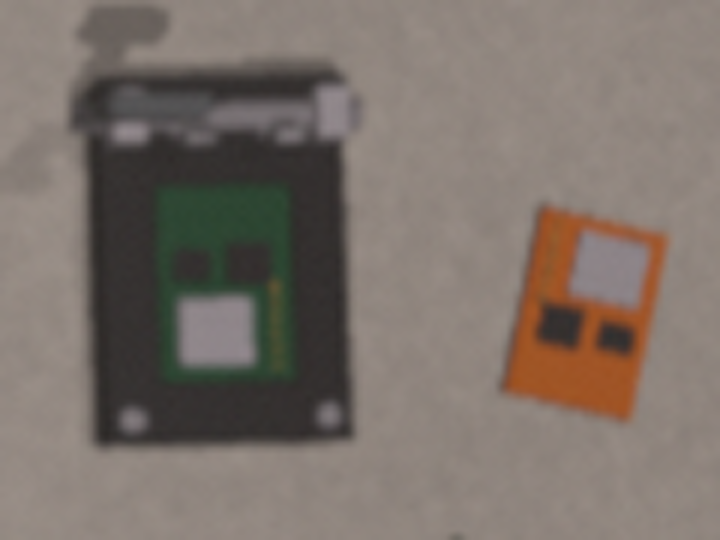

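View pics/c2.png

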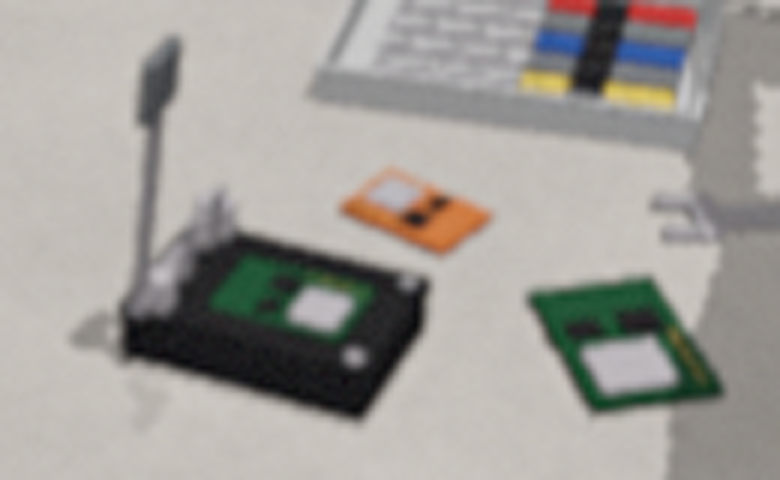

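Run:
```python
from h import *
s=pickle.load(open('top1.pkl','rb'))
P=[];L=[]
for v in range(150,235):
  for u in range(335,410):
    p=world(s,u,v)
    if .024<p[2]<.036:P.append(p)
    if p[2]>.06:L.append(p)
P=np.array(P);L=np.array(L)
r=cv2.minAreaRect(P[:,:2].astype(np.float32)*1000);print(r,cv2.boxPoints(r),len(P),np.median(P[:,2]))
print(len(L),np.round(L[::max(1,len(L)//25)],4)); print(L.max(0),L.min(0))
for n,(u,v) in dict(bl=(351.2,223.6),br=(393.7,222.6)).items(): print(n,world(s,u,v,.03))
for c in [(160,187),(290,187),(292,378),(168,380)]: print('board',world(s,335+c[0]/6,150+c[1]/6,.029))
```

```text
((530.3348999023438, -211.94374084472656), (118.14715576171875, 83.60944366455078), 2.4110682010650635) [[ 469.55496 -172.66118]
 [ 473.0723  -256.1966 ]
 [ 591.11487 -251.2263 ]
 [ 587.59753 -167.69089]] 2166 0.029608127389808014
122 [[ 0.5636 -0.1724  0.1671]
 [ 0.5615 -0.1502  0.1682]
 [ 0.5617 -0.1571  0.1677]
 [ 0.5617 -0.1637  0.1684]
 [ 0.5616 -0.1702  0.1697]
 [ 0.5626 -0.1486  0.1481]
 [ 0.5594 -0.1514  0.1712]
 [ 0.5598 -0.1585  0.1691]
 [ 0.5598 -0.1651  0.1697]
 [ 0.5597 -0.1716  0.1712]
 [ 0.5709 -0.1589  0.0768]
 [ 0.5578 -0.1498  0.1704]
 [ 0.558  -0.1567  0.1695]
 [ 0.558  -0.1634  0.1701]
 [ 0.5582 -0.1702  0.1697]
 [ 0.5583 -0.1771  0.1692]
 [ 0.5578 -0.1486  0.1581]
 [ 0.556  -0.153   0.1713]
 [ 0.5564 -0.1601  0.1696]
 [ 0.5566 -0.167   0.1687]
 [ 0.5568 -0.1739  0.168 ]
 [ 0.5668 -0.1604  0.0792]
 [ 0.555  -0.1522  0.1663]
 [ 0.5559 -0.16    0.1607]
 [ 0.5566 -0.1678  0.1561]
 [ 0.5574 -0.1757  0.151 ]
 [ 0.5653 -0.1985  0.0664]
 [ 0.5659 -0.2274  0.0643]
 [ 0.5634 -0.1985  0.0664]
 [ 0.5637 -0.225   0.0663]
 [ 0.5619 -0.1972  0.0633]]
[ 0.57088466 -0.14847536  0.17140244] [ 0.55503257 -0.2274495   0.06055822]
bl [ 0.46921291 -0.17110892  0.03      ]
br [ 0.47183839 -0.25426786  0.03      ]
board [ 0.55210947 -0.19181926  0.029     ]
board [ 0.55261585 -0.23444173  0.029     ]
board [ 0.49039485 -0.2348684   0.029     ]
board [ 0.4893774  -0.19434398  0.029     ]
```

The boards are the green one in the socket at (371,195), a larger loose green one at (404,266) and an orange one at (432,202). The target is the socket at (371,195): its green board is the smaller non-orange one. The socket at (158,165) shows gold contacts and is empty. The crops confirm this. The socket centre is about (0.530, -0.212), yaw about 0.04, and the lever is at about 1.45 rad with its paddle near (0.56, -0.163, 0.155).

Next I move behind the paddle (+x side), high up and with the fingers shut.

>>> {"method": "drive_tool", "body": {
  "series": [
    [[0,0,0,0,0,-5,0],[0,0,0.15,5,-1.6,-6.8,0],[0,0,0.3,10,-3.2,-6.8,0],[0,0,0.35,15,-4.8,-6.8,0],[0,0,0.35,20,-6.4,-6.8,0],[0,0,0.35,24,-7.6,-6.8,0],[0,0,0.35,28,-9,-6.8,0],[0,0,0.35,32,-10.2,-6.8,0],[0,0,0.35,36,-11.5,-6.8,0],[0,0,0.35,40,-12.7,-6.8,0],[0,0,0.35,44,-14,-6.8,0],[0,0,0.35,48,-15.2,-6.8,0],[0,0,0.35,51.1,-16.1,-6.8,0],[0,0,0.35,51.1,-16.1,-6.8,0],[0,0,0.35,51.1,-16.1,-6.8,0],[0,0,0.35,51.1,-16.1,-6.8,0]]
  ]
}}

```text
time: 1.7
tool_pos: [0.6195, -0.1666, 0.2505]
ee_rot: [-3.14, 0.001, 0.038]
wrist_force: [0.1, -0.6, 0.4]
width: 0.0002
```

Run:
```python
from h import *
s=snap('side','side2')
cv2.imwrite('pics/c3.png',cv2.resize(s['img'][60:220,220:380],None,fx=3.7,fy=3.7,interpolation=2))
s=snap('wrist','w2')
```

```text
(no output)
```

View pics/c3.png

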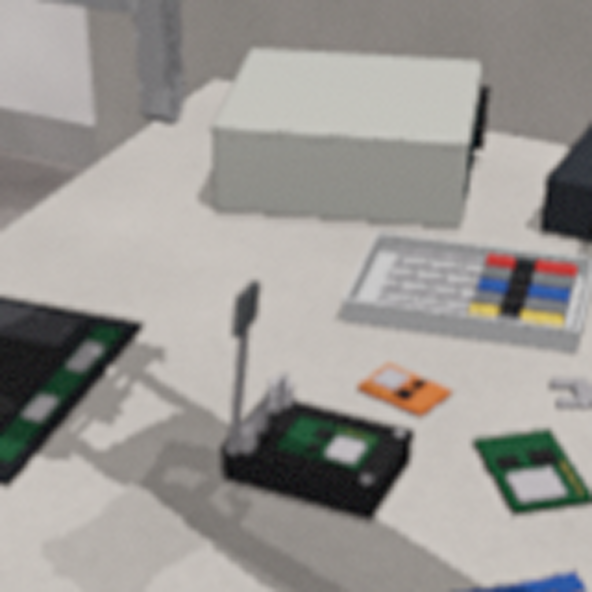

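View pics/w2.png

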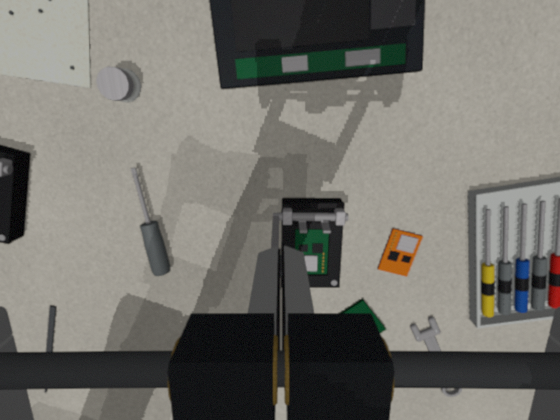

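Run:
```python
from h import *
for n in ('w2','side2'):
    s=pickle.load(open(n+'.pkl','rb'))
    f=210/np.tan(np.radians(s['vertical_fov'])/2);K=np.array([[f,0,s['cx']],[0,f,s['cy']],[0,0,1]])
    R=cv2.Rodrigues(np.array(s['rvec'],float))[0];print('cam',-R.T@np.array(s['tvec'],float).ravel(),R[2])
    c,sn=np.cos(.04),np.sin(.04)
    W=lambda x,y,z:[.530+c*x-sn*y,-.212+sn*x+c*y,z]
    a=1.45
    pts=dict(tcp=[.6195,-.1666,.2505],shaftArm=W(.045,.047,.04),paddle=W(.045-.115*np.cos(a),.047,.04+.115*np.sin(a)),blk1=W(-.06,-.04,.03),blk2=W(-.06,.04,.03),board=W(-.008,0,.029))
    for k,p in pts.items(): print(k,np.round(p,3),cv2.projectPoints(np.array([p]),np.array(s['rvec'],float),np.array(s['tvec'],float),K,np.array(s['dist_coeffs'],float))[0].ravel().round(1))
s=pickle.load(open('side2.pkl','rb'))
for u,v in [(285,148),(286,143),(287,139),(284,152)]: print(u,v,world(s,u,v))
s=pickle.load(open('w2.pkl','rb'))
for u,v in [(280,220),(280,240),(280,255),(281,330)]: print(u,v,world(s,u,v))
```

```text
cam [ 0.70302196 -0.16481553  0.4528792 ] [-0.28715158 -0.00987793 -0.95783422]
tcp [ 0.62  -0.167  0.25 ] [278.7 244.9]
shaftArm [ 0.573 -0.163  0.04 ] [275.7 214.8]
paddle [ 0.559 -0.164  0.154] [274.  264.8]
blk1 [ 0.472 -0.254  0.03 ] [339.8 285.8]
blk2 [ 0.468 -0.174  0.03 ] [281.4 285.8]
board [ 0.522 -0.212  0.029] [311.4 250.3]
cam [0.14444061 0.60288286 0.65300503] [ 0.37373145 -0.67914089 -0.63173765]
tcp [ 0.62  -0.167  0.25 ] [264.3 101.5]
shaftArm [ 0.573 -0.163  0.04 ] [282.8 180. ]
paddle [ 0.559 -0.164  0.154] [286.8 143.2]
blk1 [ 0.472 -0.254  0.03 ] [331.5 175.4]
blk2 [ 0.468 -0.174  0.03 ] [320.6 191.4]
board [ 0.522 -0.212  0.029] [308.2 178.9]
285 148 [ 0.55763322 -0.15110836  0.14771435]
286 143 [ 0.55543413 -0.15268756  0.16138787]
287 139 [ 0.55705965 -0.16116496  0.16770713]
284 152 [ 0.56391177 -0.15694522  0.13157549]
280 220 [ 0.56779924 -0.16884247  0.0440594 ]
280 240 [ 0.52421675 -0.17037687  0.00153283]
280 255 [ 0.62714009 -0.16723317  0.28302017]
281 330 [ 0.37753136 -0.17744471  0.00123923]
```

The projections match the pictures to within a few pixels. Now I lower the tool behind the paddle and start the sweep.

>>> {"method": "drive_tool", "body": {
  "series": [
    [[0,0,0,0,-0.5,5,0],[0,0,0,0,-0.5,9.6,0],[0,0,0,0,-0.5,9.6,0],[0,0,0,-1.6,-0.5,9.6,0],[0,0,0,-3.1,-0.5,9.6,0],[0,0,0,-4.1,-0.5,9.6,0],[0,0,0,-4.8,-0.5,9.6,0],[0,0,0,-5.3,-0.5,9.7,0],[0,0,0,-5.7,-0.5,9.8,0],[0,0,0,-6.1,-0.5,9.8,0],[0,0,0,-6.5,-0.5,9.9,0],[0,0,0,-7.0,-0.5,10.0,0],[0,0,0,-7.6,-0.5,10.2,0],[0,0,0,-8.2,-0.5,10.4,0],[0,0,0,-8.7,-0.5,10.6,0],[0,0,0,-9.2,-0.5,10.9,0],[0,0,0,-9.7,-0.5,11.2,0],[0,0,0,-10.2,-0.5,11.5,0],[0,0,0,-10.7,-0.5,11.8,0],[0,0,0,-10.7,-0.5,11.8,0]]
  ]
}}

```text
time: 3.8
tool_pos: [0.5114, -0.1656, 0.1324]
ee_rot: [-3.14, 0.001, 0.037]
wrist_force: [-0.6, 0.7, 0.4]
width: 0.0007
```

Run:
```python
from h import *
o=robot.get_obs();print(o['tool_pos'],o['ee_rot'],o['wrist_force'])
s=snap('side','side3')
cv2.imwrite('pics/c4.png',cv2.resize(s['img'][60:220,220:380],None,fx=3.7,fy=3.7,interpolation=2))
```

```text
[ 0.51136421 -0.16562778  0.13244277] [-3.13958897e+00  1.44991576e-03  3.67146553e-02] [-0.63022271  0.68361506  0.41749271]
```

View pics/c4.png

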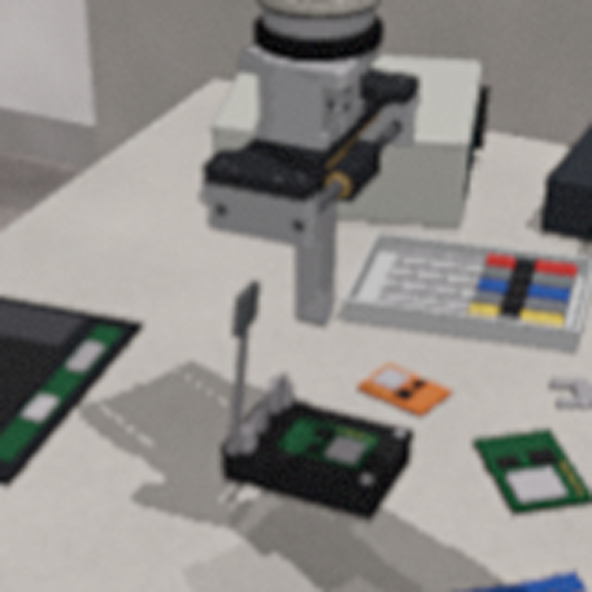

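The lever did not move although the tool passed by, so I check why before doing anything more.

Run:
```python
from h import *
s=pickle.load(open('side3.pkl','rb'))
f=210/np.tan(np.radians(s['vertical_fov'])/2);K=np.array([[f,0,s['cx']],[0,f,s['cy']],[0,0,1]])
print(cv2.projectPoints(np.array([[.511,-.166,.132]]),np.array(s['rvec'],float),np.array(s['tvec'],float),K,np.array(s['dist_coeffs'],float))[0])
for u,v in [(305,140),(303,144),(305,125),(286,144),(286,140),(285,150)]: print(u,v,world(s,u,v))
t=snap('top','top3');w=snap('wrist','w3')
cv2.imwrite('pics/c5.png',np.hstack([cv2.resize(t['img'][100:280,300:450],(400,480)),cv2.resize(w['img'][:,140:490],(400,480))]))
```

```text
[[[304.76379212 155.10806834]]]
305 140 [ 0.50485276 -0.15329788  0.18190379]
303 144 [ 0.51008484 -0.15355692  0.16971926]
305 125 [ 0.47600317 -0.09180211  0.25585977]
286 144 [ 0.55544741 -0.15261136  0.15865634]
286 140 [ 0.55639716 -0.1547586   0.16834895]
285 150 [ 0.55806202 -0.15166877  0.14166301]
```

View pics/c5.png

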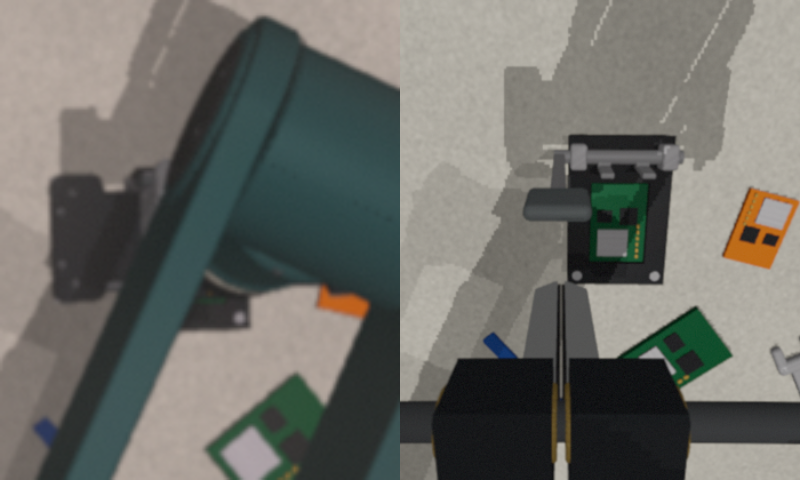

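Run:
```python
from h import *
s=pickle.load(open('side3.pkl','rb'))
cv2.imwrite('pics/c6.png',cv2.resize(s['img'][105:170,270:340],None,fx=9,fy=9,interpolation=0))
for v in range(136,160): print(v,[tuple(np.round(world(s,u,v),3)) for u in (301,305)])
```

```text
136 [(np.float64(0.515), np.float64(-0.152), np.float64(0.191)), (np.float64(0.505), np.float64(-0.154), np.float64(0.192))]
137 [(np.float64(0.515), np.float64(-0.153), np.float64(0.188)), (np.float64(0.505), np.float64(-0.154), np.float64(0.19))]
138 [(np.float64(0.515), np.float64(-0.153), np.float64(0.185)), (np.float64(0.505), np.float64(-0.153), np.float64(0.188))]
139 [(np.float64(0.515), np.float64(-0.153), np.float64(0.182)), (np.float64(0.505), np.float64(-0.153), np.float64(0.185))]
140 [(np.float64(0.515), np.float64(-0.153), np.float64(0.18)), (np.float64(0.505), np.float64(-0.153), np.float64(0.182))]
141 [(np.float64(0.515), np.float64(-0.153), np.float64(0.177)), (np.float64(0.505), np.float64(-0.153), np.float64(0.179))]
142 [(np.float64(0.515), np.float64(-0.153), np.float64(0.174)), (np.float64(0.505), np.float64(-0.154), np.float64(0.176))]
143 [(np.float64(0.515), np.float64(-0.153), np.float64(0.171)), (np.float64(0.505), np.float64(-0.154), np.float64(0.174))]
144 [(np.float64(0.515), np.float64(-0.153), np.float64(0.169)), (np.float64(0.505), np.float64(-0.154
[... 1200 characters left out ...]
loat64(-0.0)), (np.float64(0.606), np.float64(-0.368), np.float64(-0.001))]
155 [(np.float64(0.614), np.float64(-0.356), np.float64(0.0)), (np.float64(0.604), np.float64(-0.363), np.float64(-0.001))]
156 [(np.float64(0.611), np.float64(-0.349), np.float64(0.002)), (np.float64(0.602), np.float64(-0.358), np.float64(-0.001))]
157 [(np.float64(0.609), np.float64(-0.345), np.float64(0.001)), (np.float64(0.597), np.float64(-0.349), np.float64(0.002))]
158 [(np.float64(0.606), np.float64(-0.339), np.float64(0.001)), (np.float64(0.594), np.float64(-0.343), np.float64(0.002))]
159 [(np.float64(0.603), np.float64(-0.333), np.float64(0.002)), (np.float64(0.592), np.float64(-0.338), np.float64(0.002))]
```

View pics/c6.png

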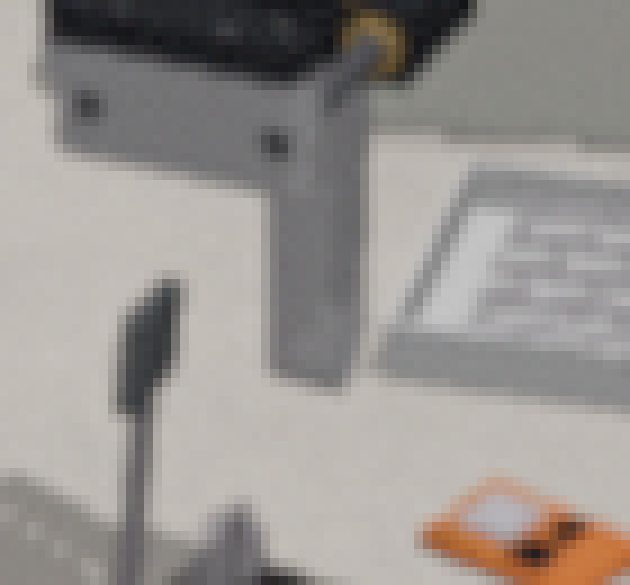

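Run:
```python
from h import *
for n,z in(('w2',.2505),('w3',.1324)):
    s=pickle.load(open(n+'.pkl','rb'))
    for u in (272,278,286,290):
        c=[world(s,u,v) for v in range(200,345,1)]
        c=[p for p in c if z-.04<p[2]<z+.09]
        c=np.array(c); print(n,u,len(c),c[c[:,2].argmin()].round(4) if len(c) else '', 'minus tcp',round(c[:,2].min()-z,4) if len(c) else '')
```

```text
w2 272 66 [ 0.6283 -0.1627  0.2753] minus tcp 0.0248
w2 278 71 [ 0.6275 -0.1661  0.2744] minus tcp 0.0239
w2 286 70 [ 0.6285 -0.1705  0.2735] minus tcp 0.023
w2 290 65 [ 0.6287 -0.1727  0.2766] minus tcp 0.0261
w3 272 66 [ 0.5207 -0.1616  0.1564] minus tcp 0.024
w3 278 70 [ 0.5201 -0.165   0.1563] minus tcp 0.0239
w3 286 69 [ 0.5215 -0.1694  0.1563] minus tcp 0.0239
w3 290 65 [ 0.5214 -0.1716  0.1587] minus tcp 0.0263
```

Both cameras show the real fingertips about 23 mm above the reported TCP, in both poses, so the first sweep passed over the paddle. I allow for this offset, go back over the top, come down and sweep again.

>>> {"method": "drive_tool", "body": {
  "series": [
    [[0,0,0,0,0,-5,0],[0,0,0,0,0,-5.5,0],[0,0,0,4.5,0,-5.5,0],[0,0,0,9.0,0,-5.5,0],[0,0,0,9.5,0,-5.5,0],[0,0,0,9.5,0,-1,0],[0,0,0,9.5,0,0.7,0],[0,0,0,9.5,0,0.7,0],[0,0,0,8,0,0.7,0],[0,0,0,7,0,0.7,0],[0,0,0,6.3,0,0.7,0],[0,0,0,5.8,0,0.7,0],[0,0,0,5.3,0,0.7,0],[0,0,0,4.8,0,0.7,0],[0,0,0,4.3,0,0.7,0],[0,0,0,3.8,0,0.8,0],[0,0,0,3.2,0,0.9,0],[0,0,0,2.6,0,1.0,0],[0,0,0,2.1,0,1.1,0],[0,0,0,2.1,0,1.1,0]]
  ]
}}

```text
time: 5.95
tool_pos: [0.5324, -0.165, 0.122]
ee_rot: [-3.14, 0.001, 0.037]
wrist_force: [-0.5, 0.9, -0.2]
width: 0.0008
```

Run:
```python
from h import *
o=robot.get_obs();print(o['tool_pos'],o['ee_rot'],o['wrist_force'])
s=snap('side','side4')
cv2.imwrite('pics/c7.png',cv2.resize(s['img'][60:220,220:380],None,fx=3.7,fy=3.7,interpolation=2))
```

```text
[ 0.53237709 -0.16498903  0.12203475] [-3.13997600e+00  1.07044360e-03  3.66641913e-02] [-0.52575335  0.91156045 -0.18516617]
```

View pics/c7.png

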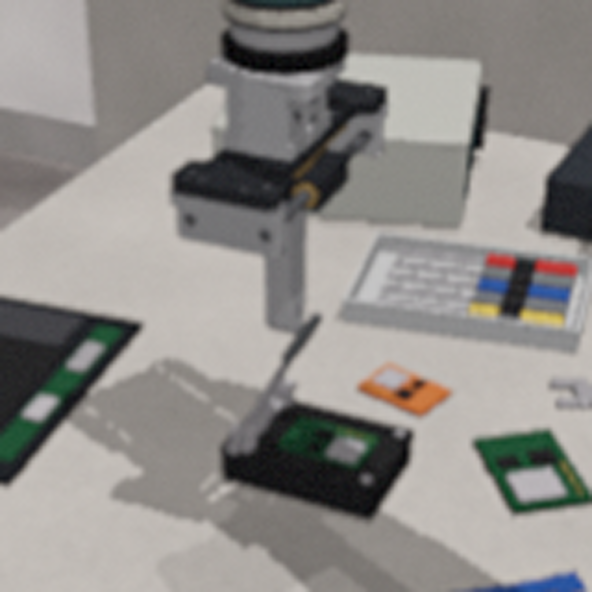

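The lever is moving and now stands at roughly 1 rad. I continue along the arc.

>>> {"method": "drive_tool", "body": {
  "series": [
    [[0,0,0,-0.7,0,0.4,0],[0,0,0,-1.3,0,0.8,0],[0,0,0,-2.0,0,1.2,0],[0,0,0,-2.6,0,1.7,0],[0,0,0,-3.2,0,2.2,0],[0,0,0,-3.7,0,2.8,0],[0,0,0,-4.2,0,3.4,0],[0,0,0,-4.6,0,4.0,0],[0,0,0,-5.0,0,4.6,0],[0,0,0,-5.4,0,5.4,0],[0,0,0,-5.8,0,6.2,0],[0,0,0,-6.1,0,7.0,0],[0,0,0,-6.3,0,7.8,0],[0,0,0,-6.4,0,8.4,0],[0,0,0,-6.5,0,8.9,0],[0,0,0,-6.5,0,8.9,0]]
  ]
}}

```text
time: 7.6
tool_pos: [0.4669, -0.167, 0.0321]
ee_rot: [-3.139, 0.003, 0.037]
wrist_force: [0.2, -0.6, -0.8]
width: 0.0008
```

Run:
```python
from h import *
o=robot.get_obs();print(o['tool_pos'],o['ee_rot'],o['wrist_force'])
s=snap('side','side5')
cv2.imwrite('pics/c8.png',cv2.resize(s['img'][60:220,220:380],None,fx=3.7,fy=3.7,interpolation=2))
```

```text
[ 0.46687184 -0.1669663   0.03214059] [-3.13917451e+00  2.70413850e-03  3.67202005e-02] [ 0.22454749 -0.63743624 -0.76194034]
```

View pics/c8.png

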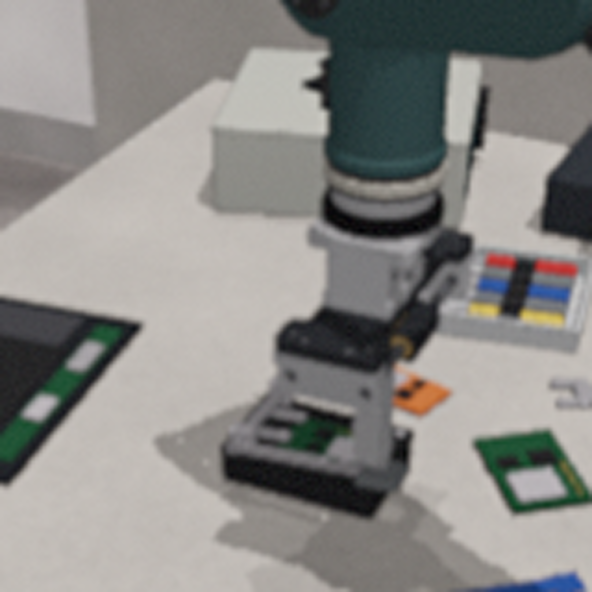

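Nearly level. I press gently toward the stop and watch the force.

>>> {"method": "drive_tool", "body": {
  "series": [
    [[0,0,0,-0.05,0,0.4,0],[0,0,0,-0.1,0,0.7,0],[0,0,0,-0.1,0,0.9,0],[0,0,0,-0.1,0,1.0,0],[0,0,0,-0.1,0,1.1,0],[0,0,0,-0.1,0,1.1,0]]
  ]
}}

```text
time: 8.25
tool_pos: [0.4662, -0.1671, 0.022]
ee_rot: [-3.14, 0.002, 0.037]
wrist_force: [-1.1, -0.6, 3.9]
width: 0.0007
```

>>> {"method": "drive_tool", "body": {
  "series": [
    [[0,0,0,0,0,0.1,0],[0,0,0,0,0,0.15,0],[0,0,0,0,0,0.2,0],[0,0,0,0,0,0.2,0]]
  ]
}}

```text
time: 8.65
tool_pos: [0.4662, -0.1671, 0.0218]
ee_rot: [-3.14, 0.002, 0.037]
wrist_force: [-3.7, 1.5, 9.7]
width: 0.0005
```

It is against a firm stop: the force rose by 6 N with almost no travel. One slightly firmer press, then I lift straight off.

>>> {"method": "drive_tool", "body": {
  "series": [
    [[0,0,0,0,0,0.3,0],[0,0,0,0,0,0.35,0],[0,0,0,0,0,0.35,0]]
  ]
}}

```text
time: 8.95
tool_pos: [0.4663, -0.1672, 0.0216]
ee_rot: [-3.14, 0.001, 0.037]
wrist_force: [-6.7, 2.7, 16.5]
width: 0.0
```

>>> {"method": "drive_tool", "body": {
  "series": [
    [[0,0,0,0,0,-1,0],[0,0,0,0,0,-4,0],[0,0,0,0,0,-9,0],[0,0,0,0,0,-14,0],[0,0,0,-5,0,-17,0],[0,0,0,-10,0,-20,0],[0,0,0,-14,0,-22,0],[0,0,0,-14,0,-22,0],[0,0,0,-14,0,-22,0]]
  ]
}}

```text
time: 9.85
tool_pos: [0.3266, -0.1731, 0.2432]
ee_rot: [3.14, -0.002, 0.035]
wrist_force: [0.4, -0.9, 0.6]
width: 0.0006
```

Run:
```python
from h import *
o=robot.get_obs();print(o['tool_pos'],o['wrist_force'])
s=snap('side','side6');t=snap('top','top6');w=snap('wrist','w6')
cv2.imwrite('pics/c9.png',np.hstack([cv2.resize(s['img'][145:215,260:350],(540,420),interpolation=2)]))
for u in range(300,330,4):
  print(u,[tuple(np.round(world(s,u,v),3).tolist()) for v in (184,187,190)])
```

```text
[ 0.32656298 -0.17313879  0.24321697] [ 0.3752961  -0.88821236  0.59033768]
300 [(0.522, -0.163, 0.043), (0.526, -0.171, 0.027), (0.526, -0.172, 0.017)]
304 [(0.512, -0.167, 0.044), (0.51, -0.162, 0.039), (0.515, -0.173, 0.02)]
308 [(0.511, -0.189, 0.031), (0.499, -0.162, 0.042), (0.503, -0.172, 0.024)]
312 [(0.501, -0.193, 0.031), (0.488, -0.164, 0.044), (0.491, -0.171, 0.029)]
316 [(0.492, -0.198, 0.031), (0.479, -0.169, 0.044), (0.474, -0.157, 0.044)]
320 [(0.483, -0.203, 0.031), (0.47, -0.172, 0.045), (0.464, -0.16, 0.045)]
324 [(0.473, -0.206, 0.032), (0.461, -0.177, 0.045), (0.455, -0.164, 0.046)]
328 [(0.471, -0.231, 0.016), (0.468, -0.224, 0.012), (0.446, -0.17, 0.045)]
```

View pics/c9.png

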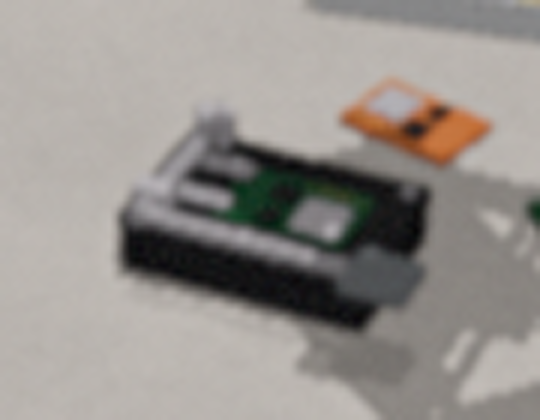

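View pics/w6.png

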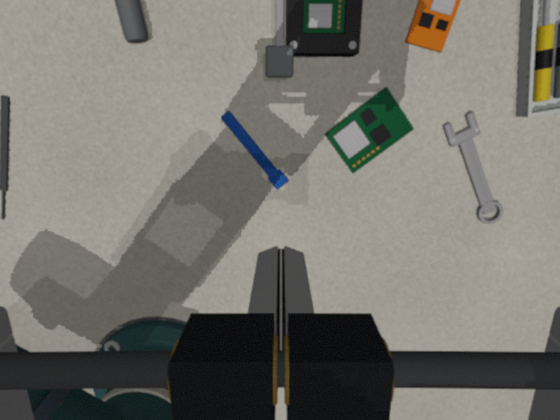

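View pics/top6.png

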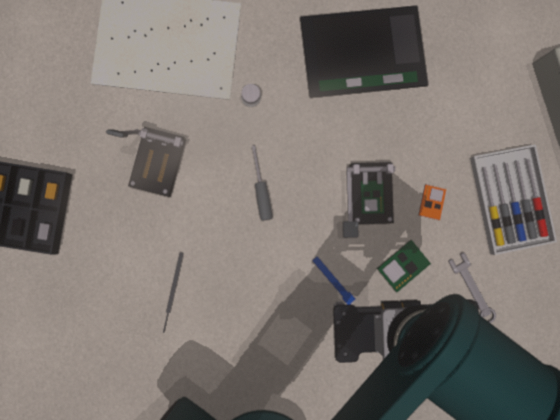

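The side view shows the paddle level at (323,190), with its top at z ≈ 0.045 along its length (0.044 expected). The tongues lie over the seated board. In the top view the empty socket's lever at (125,132) is unchanged and the arm is clear, so I hand in.

```bash
python3 -c "
from bench import robot
print(robot.close_job())"
```

```text
the job is handed in; nothing more can be done
None
```

The loaded socket's lever is fully shut. I swept its paddle down with the closed fingertips, pressed it against the stop with about 17 N, then lifted clear and handed in at about 10 s.

- **Missed first sweep:** The first sweep passed over the paddle without moving anything. Two cameras agreed that the fingertips sat about 23 mm above the reported tool position. With that offset allowed for, the second sweep closed the lever.
- **Last checks:** The lever stopped firmly, moving only 0.2 mm as the force rose by 7 N. The paddle's top measured 44–46 mm above the bench, against 44 mm expected. The tongues lie over the seated board.
- **Surroundings:** The empty socket's lever looks unchanged, the arm touches nothing, and the wrist force is back to about zero.

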